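# Slide the primed spacer along the fence into the corner pocket of the spray board

## Robot

A 7-joint arm with a two-finger parallel gripper is mounted at the origin on the work surface. World frame = base frame: x ahead of the robot, y to its left, z up, the work surface at z = 0. Lengths are in m, angles in degrees, forces in N, time in s.
With the tool pointing down it reaches from about 0.4 to 0.85 m from the base axis. Payload 4.5 kg.
Tool frame: the origin (TCP) lies midway between the tips of the shut fingers; the grasp point (between the pads) lies 19 mm behind it; z points along the fingers, y is the line along which they close (so a half turn about z gives the same grasp; the last joint's range is limited). The gripper opens to 85 mm and grips with 20 to 120 N. Pads are 22 mm wide; open, the fingers measure 114 mm over their backs; the gripper's body (76 mm by 85 mm) begins 54 mm behind the grasp point. The pads swing forward as they close: fully open they stand 13 mm farther back than shut.
Start: joints at [70.348, 39.483, -11.15, 89.685, 9.013, 51.709, -12.324], TCP at [0.23, -0.581, 0.231] pointing down, gripper open.
Joint ranges: [-172.22, 172.22], [-26.19, 119.32], [-84.43, 86.54], [7.71, 146.69], [-57.33, 237.33], [2.42, 119.75], [-152.13, 152.13]. Speed limits (degrees/s): [147.25, 147.25, 180, 180, 180, 180, 180].

## Interface

Orientations are given as a 3x3 rotation matrix whose columns are the frame's x, y, z axes.
In Python, from plant import manip gives the robot as it stands. The module is installed in compiled form; this text tells all that it offers. Calls block until the motion is done:
- manip.move_ptp(position, orientation): joint-space move of the TCP to a pose.
- manip.move_straight(position, orientation=None, velocity=0.15): straight line of the TCP; orientation=None keeps the orientation; velocity is the mean speed in m/s.
- manip.movej(angles): joint-space move.
- manip.ungrasp() and manip.clamp(strength=None): open the fingers fully, or close them until they stop; strength is the grip in N (None keeps the last).
- manip.pause(seconds).
- manip.inverse_kinematics(position, orientation): joint angles nearest the present ones, or None.
- manip.snapshot(name): name is "scene" or "side" or "wrist"; returns (picture, depth): 420x560x3 uint8, red, green, blue; 420x560 float32, m along the optical axis (not along the pixel's ray), 0 where there is no reading.
- manip.camera_model(name): a dict with "fx", "fy", "cx", "cy" (pixels), "position" and "orientation" of the camera in the world; the wrist camera has in their place "T_tool_cam" (4x4, takes a point from camera to tool coordinates, whose origin is the TCP and whose axes are the flange's). Camera axes: x right, y down, z forward; pixel columns grow to the right and rows downward; lengths in m; the calibration is good to about 2 mm. A picture is of the moment at which its call begins: read the wrist's pose just before it. camera_model takes no time and is no camera call.
A pose or a line that the arm cannot do raises manip.Unreachable and nothing moves.
- manip.job_done(): hands the job in, once; it reports no verdict.
Readings, each from a call of its own:
- manip.read_time_s(): time.
- manip.read_joint_pos(): joint angles.
- manip.read_dq(): joint speeds.
- manip.read_joint_torque(): joint torques, N m.
- manip.read_tcp_pos(): TCP position.
- manip.read_ee_rot(): TCP orientation.
- manip.read_ft_force(): force on the tool from outside, world axes, zero at the start.
- manip.read_torque(): the same for the moment, N m.
- manip.read_gripper_width(): finger opening in m.
Only numpy, scipy, OpenCV 4.12 (cv2) and the standard library are available. Lean on these libraries where they do the work, as an engineer would, in place of code of your own. Each camera call takes 0.05 s, during which the arm holds its last target. There are 200 camera calls.

## Task

On the plywood spray board, push the white L-shaped spacer with your fingertips until its long straight side lies flat against the fence, at least its own length short of home. Then, keeping it against the fence, slide it along into the corner pocket until it sits fully home against the end stop, and back away from it. Do not pick it up, keep it flat on the board, and leave the other things where they are.

Things in the scene. Friction and masses are not known exactly. Their poses are not given: they have to be found in the camera images.
- board: Fixed plywood spray board, 270 x 350 mm, its top face 12 mm above the bench; its place and yaw vary. Axes: x towards the fence (roughly away from the robot), y along the fence to the corner pocket (roughly to the robot's left), z up. Origin on the underside, 5 mm in +x from the plate's centre. Three wooden strips stand on it, 18 mm high (tops 30 mm above the bench): fence, end stop, keeper.
- pocket (a point): Point on the board's top face where the spacer's origin lies when fully home (long side on the fence, front end on the end stop): board x 77.5, y 115, z 12 mm. Axes as the board's. The pocket, bounded by fence, end stop and keeper, is 48 mm wide (fence to keeper), 14 mm deep (the keeper's length), open to -y and upwards.
- fence (a point): Foot of the fence's face, mid-length: board x 100, y 0, z 12 mm. Axes as the board's. The fence runs along y from -172 to +172 mm and is 22 mm wide, behind that face.
- spacer: Loose white-primed wooden L, 22 mm high, about 40 g, flat on the board. Origin: underside, centre of its 45 (x) by 70 mm (y) footprint; z up. Long leg: x 4.5 to 22.5, y -35 to 35 mm; its side x = 22.5 goes on the fence. Short leg, the front end: x -22.5 to 4.5, y 17 to 35 mm. Starts 50 to 110 mm off the fence, 140 to 220 mm short of home, within 0.4 rad of the board's axes.
- notch (a point): Inner corner of the L, on its underside: spacer x 4.5, y 17, z 0 mm; axes as the spacer's. The open notch (spacer x -22.5 to 4.5, y -35 to 17 mm) has room for closed fingertips; from this corner the spacer can be pushed both to the fence and to the pocket, close to its centre of mass (x 7, y 7 mm).
- end_stop (a point): Foot of the end stop's face, where it meets the fence: board x 100, y 150, z 12 mm. The end stop stands square to the fence, from board x = 10 to 100 mm, 22 mm wide, behind that face (to +y).
- keeper (a point): Foot of the keeper's corner at the pocket's mouth: board x 52, y 136, z 12 mm. The keeper is a short block on the end stop, from board x = 32 to 52 and y = 136 to 150 mm.
- disc: Loose white-primed disc, 42 mm across, 14 mm high, lying on the board; leave it. Origin: centre of its underside.
- offcut: Loose plain white-primed block without a notch, 28 x 46 x 22 mm high, on the board; leave it. Origin: centre of its underside.
- aircap: Loose steel spray-gun air cap, 34 mm across, 24 mm high, on the board; leave it. Origin: centre of its underside.
- sandblock: Loose cork sanding block, 65 x 110 x 40 mm high, on the bench to the robot's right; leave it. Origin: centre of its underside.
- cup: Loose white mixing cup, 84 mm across, 100 mm high, on the bench to the left; leave it. Origin: centre of its underside.
- jar: Loose glass jar with a grey lid, 72 mm across, 90 mm high, on the bench to the right; leave it. Origin: centre of its underside.
- brush: Loose brush, about 200 mm long, lying on the bench to the left; leave it. Origin: underside, near its middle.

How it is judged:
By the outcome, as a careful person would: the job done as asked, in the order asked, and still so for the second after the job is handed in, with the robot touching nothing.
It also fails if it takes over 43 s, if anything falls off the work surface, if the arm or the gripper's body presses on something with over 40 N, if the wrist force passes 120 N, or if a joint passes its speed limit or range.

## Working session

There is one attempt and no reset: what is moved stays moved. The work goes in short steps, each a Python script; the robot and the scene stay as the last script left them, time stands still between calls to the robot, and variables do not carry over. Pictures are saved under pics/ and viewed, on a budget of 10 in all, crops included, one or two more only if the job needs it, and the job is handed in when it is done.

```bash
mkdir -p pics; python3 - <<'E'
from plant import manip
import cv2,numpy as np
for n in("scene","side"):
    p,d=manip.snapshot(n); cv2.imwrite(f"pics/{n}0.png",p[:,:,::-1]); np.savez(f"pics/{n}0.npz",p=p,d=d)
    m=manip.camera_model(n); print(n,m)
print(manip.camera_model("wrist"),manip.read_time_s(), manip.read_ee_rot())
a=cv2.imread("pics/scene0.png")
E
```

```text
scene {'fx': 420.14978874228893, 'fy': 420.14978874228893, 'cx': 279.6189371220405, 'cy': 208.05298502693643, 'position': array([1.06279816, 0.53595417, 0.85657987]), 'orientation': array([[-0.68065734,  0.54603319, -0.48841922],
       [ 0.73236061,  0.49003961, -0.47276751],
       [-0.01880199, -0.67949168, -0.73344226]])}
side {'fx': 385.5131254788644, 'fy': 385.5131254788644, 'cx': 276.6496539629497, 'cy': 208.69318240874512, 'position': array([0.33929001, 0.84530733, 0.74402339]), 'orientation': array([[-0.9827943 , -0.10494532,  0.15199289],
       [-0.18409955,  0.62306998, -0.76019152],
       [-0.01492366, -0.77509372, -0.63167002]])}
{'fx': 345.63172289202015, 'fy': 345.63172289202015, 'cx': 280.8173683641263, 'cy': 211.27534598434133, 'T_tool_cam': array([[ 3.43083312e-04, -9.44228807e-01, -3.29289907e-01,
         8.49216592e-02],
       [ 9.99999663e-01,  5.69747048e-04, -5.91844375e-04,
        -1.11595541e-03],
       [ 7.46448461e-04, -3.29289592e-01,  9.44228684e-01,
        -1.43093073e-01],
       [ 0.00000000e+00,  0.00000000e+00,  0.00000000e+00,
         1.00000000e+00]])} 0.1 [[ 9.29810003e-01  3.68039209e-01 -7.06736975e-04]
 [ 3.68039874e-01 -9.29808781e-01  1.51076000e-03]
 [-1.01111331e-04 -1.66482714e-03 -9.99998609e-01]]
```

View pics/scene0.png

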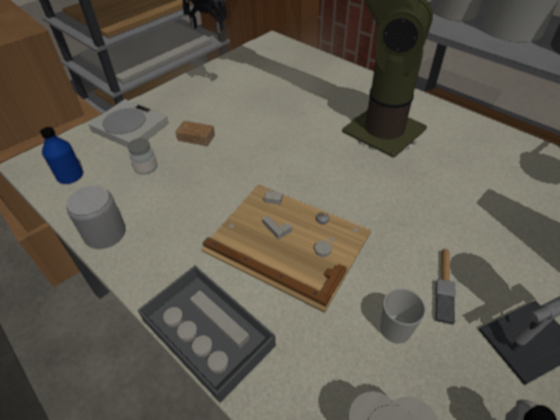

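View pics/side0.png

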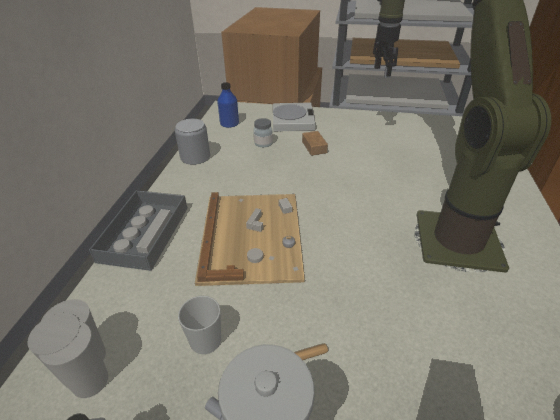

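The scene picture shows the board with corners at about (262,187), (371,234), (325,305) and (203,240). The spacer is near (277,227), the disc (322,248), the air cap (322,217) and the offcut (273,198). The side view agrees. Next I'll shut the fingers and look from above with the wrist camera.

```bash
cat > h.py <<'E'
from plant import manip
import numpy as np, cv2
def cam(name):
    m=manip.camera_model(name)
    if name=="wrist":
        T=np.eye(4);T[:3,:3]=manip.read_ee_rot();T[:3,3]=manip.read_tcp_pos();T=T@m["T_tool_cam"]
        return m,T[:3,:3],T[:3,3]
    return m,np.array(m["orientation"]),np.array(m["position"])
def ray(c,uv,z):
    m,R,p=c; uv=np.atleast_2d(uv).astype(float)
    d=np.c_[(uv[:,0]-m["cx"])/m["fx"],(uv[:,1]-m["cy"])/m["fy"],np.ones(len(uv))]@R.T
    return p+d*((z-p[2])/d[:,2])[:,None]
def down(bx): # tool x along bx (2-vector), z down
    x=np.array([bx[0],bx[1],0])/np.hypot(*bx); z=np.array([0,0,-1.]); return np.c_[x,np.cross(z,x),z]
E
python3 - <<'E'
from h import *
c=cam("scene")
q=ray(c,[(262,187),(371,234),(325,305),(203,240)],.012); print(q.round(3))
print("spacer,disc,cap,offcut",ray(c,[(277,227),(322,248),(322,217),(273,198)],.03).round(3))
bx=((q[2]+q[3])-(q[0]+q[1]))[:2]; bx/=np.hypot(*bx); print(bx,np.linalg.norm(q-np.roll(q,-1,0),axis=1))
ctr=q.mean(0)
manip.clamp(30)
t=ctr[:2]+0.05*bx
manip.move_ptp([t[0],t[1],.26],down(bx))
manip.pause(.2)
c=cam("wrist"); p,d=manip.snapshot("wrist")
import pickle; pickle.dump((c,p,d),open("pics/w1.pkl","wb"))
cv2.imwrite("pics/w1.png",p[:,:,::-1]); print(manip.read_time_s(),manip.read_ft_force(),manip.read_gripper_width(),manip.read_tcp_pos())
E
```

```text
[[ 0.474 -0.102  0.012]
 [ 0.41   0.229  0.012]
 [ 0.65   0.27   0.012]
 [ 0.714 -0.079  0.012]]
spacer,disc,cap,offcut [[ 0.566  0.043  0.03 ]
 [ 0.541  0.172  0.03 ]
 [ 0.462  0.108  0.03 ]
 [ 0.497 -0.036  0.03 ]]
[0.9910402  0.13356389] [0.33762607 0.24393404 0.35505266 0.24144529]
3.8333 [ 0.48426195  0.37636173 -0.35700543] -3.501144912587636e-05 [0.61155221 0.08571405 0.25999668]
```

View pics/w1.png

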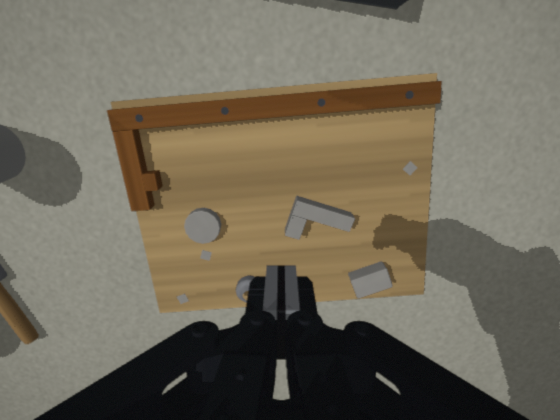

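The wrist view shows the whole board. The spacer is at about (322,214), with its inner corner near (308,218). The disc is at (203,226), clear of the fence lane, and the offcut is at (371,280). The fence runs along the top, with the end stop and keeper on the left. Next I'll measure the fence, the end stop and the spacer's top face.

```bash
cat > seg.py <<'E'
from h import *
def measure(c,p,d,tag,yhint=None):
    hsv=cv2.cvtColor(p,cv2.COLOR_RGB2HSV)
    m,R,o=c
    # heights from depth
    v,u=np.mgrid[0:420,0:560]
    P=np.stack([(u-m["cx"])/m["fx"]*d,(v-m["cy"])/m["fy"]*d,d],-1)@R.T+o
    Z=P[...,2]; Z[d==0]=-1
    brown=((hsv[...,1]>120)&(Z>.022)&(Z<.040)).astype(np.uint8)
    white=((hsv[...,1]<70)&(hsv[...,2]>60)&(Z>.024)&(Z<.044)).astype(np.uint8)
    vis=p.copy(); vis[brown>0]=(255,0,0); vis[white>0]=(0,255,0)
    cv2.imwrite(f"pics/{tag}_seg.png",vis[:,:,::-1])
    return brown,white,Z
E
python3 - <<'E'
import pickle
from seg import *
c,p,d=pickle.load(open("pics/w1.pkl","rb"))
b,w,Z=measure(c,p,d,"w1")
hsv=cv2.cvtColor(p,cv2.COLOR_RGB2HSV)
for n,(x,y) in dict(fence=(270,105),fencetop=(180,110),spacer=(325,213),disc=(203,226),off=(371,280),ply=(250,170),plyR=(400,200),stop=(133,170)).items(): print(n,hsv[y,x],Z[y,x].round(4))
for m,h in((b,.03),(w,.034)):
    for k in cv2.findContours(m,0,1)[0]:
        if cv2.contourArea(k)>150:
            g=ray(c,k[:,0],h)[:,:2].astype(np.float32); r=cv2.minAreaRect(g); print(h,cv2.contourArea(k),r, cv2.boundingRect(k))
E
```

```text
fence [ 15 173 100] 0.0297
fencetop [ 14 172 101] 0.0312
spacer [ 18  10 129] 0.0333
disc [ 18  10 130] 0.0273
off [ 25  12 132] 0.0359
ply [ 18 107 136] 0.0123
plyR [ 19 106 140] 0.0127
stop [ 15 171 109] 0.0302
0.03 8926.0 ((0.6352999210357666, 0.09461142122745514), (0.11190459132194519, 0.3432159721851349), 12.414916038513184) (108, 81, 333, 130)
0.034 170.5 ((0.4620974659919739, 0.11497607827186584), (0.0157333817332983, 0.03387109562754631), 82.61795806884766) (235, 278, 17, 24)
0.034 849.5 ((0.492830365896225, -0.03909815847873688), (0.03420920670032501, 0.045357972383499146), 29.363431930541992) (349, 265, 43, 34)
0.034 870.5 ((0.5368941426277161, 0.16857853531837463), (0.04058610275387764, 0.04020898416638374), 35.3528938293457) (184, 210, 36, 34)
0.034 1336.5 ((0.5564905405044556, 0.03546810522675514), (0.07138358801603317, 0.04749911651015282), 80.08012390136719) (285, 198, 70, 42)
0.034 377.5 ((0.585273802280426, 0.38168275356292725), (0.01254295650869608, 0.05177685245871544), 82.64981079101562) (0, 136, 13, 47)
```

View pics/w1_seg.png

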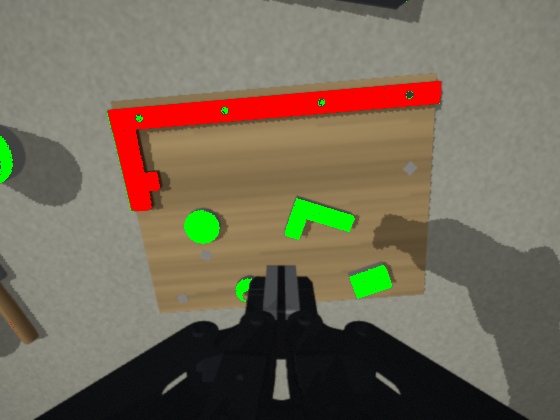

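The masks are clean. The fence and stop rectangle measures 112 x 343 mm against a true 112 x 344. The spacer measures 71 x 47 mm against 70 x 45. I'll refine the board yaw with a line fit, get the fingertip size from depth, and plan the push.

```bash
cat >> seg.py <<'E'
def edges(c,b,w,cols=(165,425)):
    """fence front edge line & spacer rect -> board frame (o,bx), spacer pose"""
    cc=[u for u in range(*cols) if b[:,u].any()]
    fr=ray(c,[(u,np.flatnonzero(b[:,u]).max()+.5) for u in cc],.03)[:,:2]
    vx,vy,x0,y0=cv2.fitLine(fr.astype(np.float32),cv2.DIST_HUBER,0,.01,.01).ravel()
    by=np.array([vx,vy])*np.sign(vy); bx=np.array([by[1],-by[0]])
    return by,bx,np.array([x0,y0]),np.abs((fr-[x0,y0])@bx).max()
def spacer(c,w):
    ks=[k for k in cv2.findContours(w,0,1)[0] if 900<cv2.contourArea(k)]
    out=[]
    for k in ks:
        g=ray(c,k[:,0],.034)[:,:2].astype(np.float32); r=cv2.minAreaRect(g)
        out.append((r,g))
    return out
E
python3 - <<'E'
import pickle
from seg import *
c,p,d=pickle.load(open("pics/w1.pkl","rb"))
b,w,Z=measure(c,p,d,"w1")
by,bx,q,res=edges(c,b,w); yaw=np.degrees(np.arctan2(bx[1],bx[0])); print("fence yaw",yaw,q,"res",res)
# stop front face: right edge of brown in rows 142..168
st=ray(c,[(np.flatnonzero(b[v,:300]).max()+.5,v) for v in range(140,166)],.03)[:,:2]
print("stop y along by", np.percentile(st@by,[5,50,95]))
O=None
fx=q@bx; sy=np.median(st@by); O=bx*(fx-.1)+by*(sy-.15); print("origin",O, "alt", np.array([.6353,.09461])-.066*bx)
for r,g in spacer(c,w):
    print(r, "board:",(r[0]-O)@bx,(r[0]-O)@by)
# fingers from depth
m,R,o=c
v,u=np.mgrid[0:420,0:560]
Q=np.stack([(u-m["cx"])/m["fx"]*d,(v-m["cy"])/m["fy"]*d,d],-1)[d>0]
T=manip.camera_model("wrist")["T_tool_cam"]; Q=Q@T[:3,:3].T+T[:3,3]
for z0 in range(-60,6,6):
    s=Q[(Q[:,2]>z0/1e3)&(Q[:,2]<(z0+6)/1e3)&(abs(Q[:,0])<.05)]
    if len(s): print(z0,len(s),(s[:,:2].min(0)*1e3).round(1),(s[:,:2].max(0)*1e3).round(1))
E
```

```text
fence yaw 12.368964 [0.6728885  0.08105687] res 0.0005014627602262342
stop y along by [0.1027043  0.10355541 0.1042216 ]
origin [0.57124322 0.07772337] alt [0.57083196 0.08047239]
((0.5564905405044556, 0.03546810522675514), (0.07138358801603317, 0.04749911651015282), 80.08012390136719) board: -0.02346158605750001 -0.03811433466045519
-60 6083 [-11.8 -41.7] [14.1 39.6]
-54 2916 [-12.6 -37.1] [14.3 35.4]
-48 1523 [-12.4 -32.5] [14.2 30.4]
-42 837 [-12.3 -17.2] [12.5 15.6]
-36 493 [  5.7 -14.8] [11.4 12.3]
-30 581 [  5.8 -14.9] [11.5 12.4]
-24 520 [  5.5 -14.8] [11.7 12.3]
-18 466 [  5.8 -14.9] [11.4 12.3]
-12 344 [  5.4 -14.5] [11.5 11.9]
-6 38 [ 9.7 -7.8] [11.   5.2]
```

```bash
cat > b.py <<'E'
from seg import *
O=np.array([.5711,.0785]); ya=np.radians(12.37)
bx=np.array([np.cos(ya),np.sin(ya)]); by=np.array([-bx[1],bx[0]])
def W(x,y,z): return np.r_[O+bx*x/1e3+by*y/1e3,z/1e3]
def Rb(deg=0):
    a=ya+np.radians(deg); return down([np.cos(a),np.sin(a)])
def st(t=""):
    f=manip.read_ft_force(); p=manip.read_tcp_pos(); 
    print(t,"t",round(manip.read_time_s(),2),"F board",np.round([f[:2]@bx,f[:2]@by,f[2]],2),"tcp board",np.round([(p[:2]-O)@bx*1e3,(p[:2]-O)@by*1e3,p[2]*1e3],1))
E
python3 - <<'E'
from b import *
C=np.array([.5565,.0355]); a=np.radians(-9.92); sx=np.array([np.cos(a),np.sin(a)]); sy=np.array([-sx[1],sx[0]])
f=C+sx*-.012+sy*-.0015; fx,fy=(f-O)@bx*1e3,(f-O)@by*1e3; print(fx,fy)
rel=np.degrees(a)-12.37
manip.move_ptp(W(fx,fy,70),Rb(rel)); manip.move_straight(W(fx,fy,18.5),velocity=.08); manip.pause(.2); st("down")
c=cam("wrist"); p,d=manip.snapshot("wrist"); cv2.imwrite("pics/w2.png",p[:,:,::-1])
E
```

```text
-35.14493633001499 -35.71044559562082
down t 5.67 F board [-0.22  0.22 -0.24] tcp board [-34.8 -35.8  19. ]
```

View pics/w2.png

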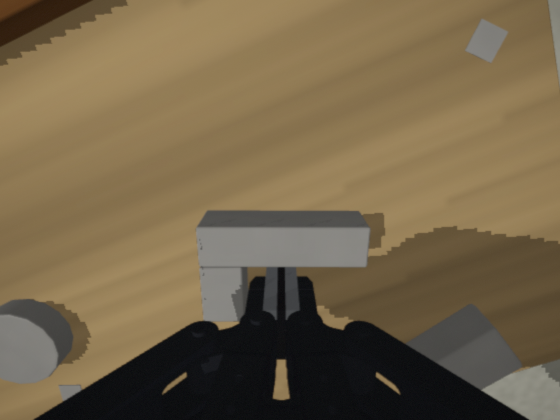

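The fingertips, near (282,290), are in the notch, square to the spacer, with the short leg at (225,290). Nothing is touching. Now I'll push towards the fence while turning to the board's yaw.

```bash
python3 - <<'E'
from b import *
manip.move_straight(W(5,-36,18.5),Rb(-14),velocity=.05); st()
manip.move_straight(W(50,-36,18.5),Rb(0),velocity=.05); st()
manip.move_straight(W(65,-36,18.5),Rb(0),velocity=.05); st()
x=65
while x<75:
    x+=1; manip.move_straight(W(x,-36,18.5),velocity=.03); manip.pause(.05); st()
    f=manip.read_ft_force()
    if abs(f[:2]@bx)>5: break
c=cam("wrist"); p,d=manip.snapshot("wrist"); cv2.imwrite("pics/w3.png",p[:,:,::-1])
E
```

```text
t 6.67 F board [ 0.33 -0.06  0.15] tcp board [  4.8 -36.   18.5]
 t 7.72 F board [-0.04  0.32 -1.  ] tcp board [ 49.7 -36.   18.5]
 t 8.17 F board [-0.16  0.39 -0.55] tcp board [ 65.2 -36.   18.4]
 t 8.47 F board [ 0.54 -0.04  0.43] tcp board [ 65.9 -36.   18.5]
 t 8.77 F board [-0.01 -0.84  0.81] tcp board [ 67.  -36.   18.5]
 t 9.07 F board [ 0.59 -0.79  0.38] tcp board [ 68.  -36.   18.5]
 t 9.37 F board [ 0.84  0.3  -0.06] tcp board [ 69.1 -36.   18.5]
 t 9.67 F board [-0.71 -0.71 -0.4 ] tcp board [ 70.1 -36.   18.5]
 t 9.97 F board [ 0.19 -0.07  0.36] tcp board [ 71.2 -36.   18.5]
 t 10.27 F board [-1.31  0.82  1.46] tcp board [ 71.7 -36.   18.5]
 t 10.57 F board [-6.01 -0.36  3.4 ] tcp board [ 71.7 -36.   18.4]
```

View pics/w3.png

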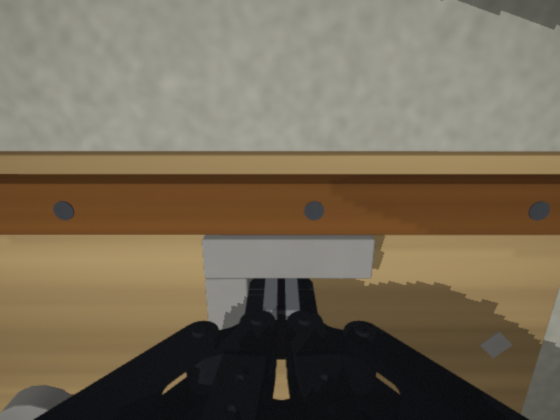

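The L's long side (row about 236, columns 204–373) lies along the fence's face, well short of home. The contact force rose at finger x = 71.7, where 71 was expected. Now I'll slide along the fence with light pressure held on.

```bash
python3 - <<'E'
from b import *
x=72.8
def step(y,v):
    global x
    manip.move_straight(W(x,y,18.5),velocity=v); st(f"x{x:.1f} y{y}")
    f=manip.read_ft_force(); fx=-(f[:2]@bx)
    x+=np.clip((4-fx)*.12,-.5,.5)
    return -(f[:2]@by)
for y in range(-26,104,13): step(y,.05)
y=104; n=0
while y<124:
    y+=2; F=step(y,.03)
    if F>9: break
manip.pause(.2); st("end")
c=cam("wrist"); p,d=manip.snapshot("wrist"); cv2.imwrite("pics/w4.png",p[:,:,::-1])
E
```

```text
x72.8 y-26 t 10.97 F board [-5.11 -1.81  3.23] tcp board [ 71.7 -27.3  18.3]
x72.7 y-13 t 11.38 F board [-5.13 -2.14  2.79] tcp board [ 71.7 -14.2  18.3]
x72.5 y0 t 11.78 F board [-3.76 -2.5   2.45] tcp board [71.7 -0.8 18.3]
x72.6 y13 t 12.19 F board [-5.12 -2.68  2.95] tcp board [71.7 12.1 18.3]
x72.4 y26 t 12.6 F board [-4.78 -2.23  2.02] tcp board [71.7 25.5 18.3]
x72.3 y39 t 13.01 F board [-5.03 -1.69  2.75] tcp board [71.7 38.8 18.3]
x72.2 y52 t 13.42 F board [-5.19 -1.51  1.16] tcp board [71.7 52.  18.3]
x72.1 y65 t 13.82 F board [-4.22 -0.84  0.24] tcp board [71.8 65.4 18.3]
x72.0 y78 t 14.23 F board [-5.39 -1.15 -0.03] tcp board [71.8 78.4 18.4]
x71.9 y91 t 14.64 F board [-5.64 -0.32 -0.93] tcp board [71.8 91.5 18.4]
x71.7 y106 t 15.29 F board [-3.68 -1.65 -1.02] tcp board [ 71.8 106.   18.5]
x71.7 y108 t 15.54 F board [-3.28 -1.03 -0.4 ] tcp board [ 71.8 107.9  18.5]
x71.8 y110 t 15.79 F board [-4.67 -2.4  -0.99] tcp board [ 71.8 110.1  18.5]
x71.7 y112 t 16.04 F board [-5.19 -2.4  -0.45] tcp board [ 71.8 112.4  18.5]
x71.6 y114 t 16.29 F board [-4.02 -2.11 -0.4 ] tcp board [ 71.8 114.6  18.6]
x71.6 y116 t 16.54 F board [-4.33 -0.6  -0.9 ] tcp board [ 71.8 116.6  18.6]
x71.5 y118 t 16.79 F board [-2.34 -0.8  -1.4 ] tcp board [ 71.8 118.6  18.6]
x71.7 y120 t 17.04 F board [-2.1  -3.05 -0.9 ] tcp board [ 71.8 119.4  18.5]
x72.0 y122 t 17.29 F board [-4.25 -6.13  0.72] tcp board [ 71.8 119.5  18.6]
x71.9 y124 t 17.54 F board [-3.93 -8.51  1.79] tcp board [ 71.8 119.5  18.6]
end t 17.74 F board [-3.33 -9.1   1.23] tcp board [ 71.8 119.5  18.6]
```

View pics/w4.png

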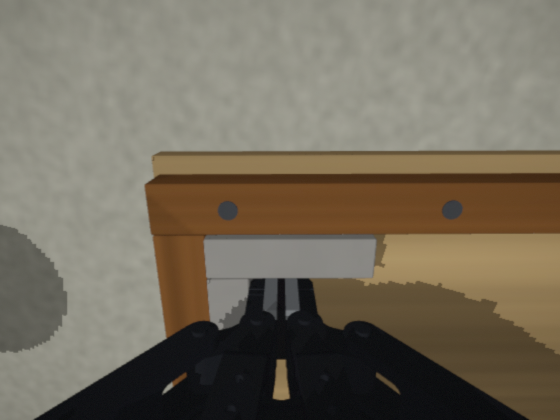

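The front end meets the end stop at column 207, and the push stalled at y = 119.5 with the force rising. Now I'll back off diagonally, lift, and check from above.

```bash
python3 - <<'E'
from b import *
manip.move_straight(W(64,110,18.5),velocity=.03); st("off")
manip.move_straight(W(64,110,100),velocity=.1)
manip.move_ptp(W(40,60,230),Rb()); manip.pause(.4); st("up")
c=cam("wrist"); p,d=manip.snapshot("wrist"); cv2.imwrite("pics/w5.png",p[:,:,::-1])
b,w,Z=measure(c,p,d,"w5")
for r,g in spacer(c,w):
    q=(g-O)*1e3; print("rect",np.round([(r[0]-O)@bx*1e3,(r[0]-O)@by*1e3],1),r[1],r[2]-12.37,"min/max x,y",(q@bx).min(),(q@bx).max(),(q@by).min(),(q@by).max())
E
```

```text
off t 18.48 F board [-0.16 -0.72  0.12] tcp board [ 64.3 110.6  18.6]
up t 20.47 F board [0.23 0.52 0.06] tcp board [ 39.8  60.3 229.2]
rect [-101.6  -97. ] (0.0352226123213768, 0.047004248946905136) 18.0728825378418 min/max x,y -123.64627662409822 -79.78507329962483 -123.4991580446277 -69.92758644421042
rect [-13.4  96.9] (0.03984474390745163, 0.03932962939143181) 0.06569660186767656 min/max x,y -33.34868651090516 6.506011276896876 77.21033498449447 116.53207762690622
rect [ 77.8 117.3] (0.04406687989830971, 0.0699319988489151) 0.05554092407226641 min/max x,y 55.70687215031228 99.8407672259898 82.36853684896924 152.26069014685208
```

View pics/w5.png

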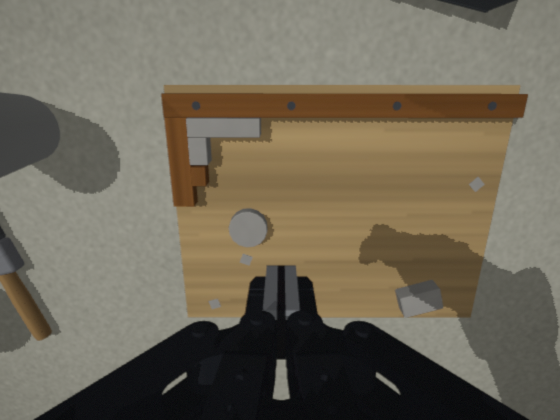

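The spacer, at (187–260, 120–163), sits flush in the corner with no gap. Its yaw to the fence is 0.06° and its fence side measures board x = 99.8. The disc and offcut are where they were, so I'm handing in.

```bash
python3 -c "
from plant import manip
manip.job_done(); print(manip.read_time_s())"
```

```text
the job is handed in; nothing more can be done
the job is handed in; nothing more can be done
```

The spacer is home in the corner pocket. I pushed it from the notch with shut fingertips until it was flat against the fence, about 154 mm short of home. I then slid it along the fence under about 4–5 N until it stopped firmly against the end stop at about 9 N. After that I backed off diagonally, lifted clear and handed in at about 20.5 s.

- **Fit:** The last wrist view shows the spacer 0.06° from the fence's direction, its fence side at board x = 99.8 mm (face at 100) and no visible gap at the end stop.
- **Other items:** The disc and offcut measured within 1–2 mm of where they started. I did not re-measure the air cap, which the gripper hid in the last view. I also did not re-measure the things on the bench, but the arm did not come near any of them.
- **One disagreement:** The spacer's centre measured board y = 117.3 mm instead of 115. I put this down to my estimate of the board's origin along y. Two estimates of it differed by about 2.7 mm, and the fingers stopped about 2.4 mm further along than expected too.

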